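Rock the pendulum angle gauge on the stud until its pointer settles on the index tab

TASK

Pick up the pendulum angle gauge by its handle and set it level and squarely across the rounded crest of the stud block, the middle of its sole on the crest. Keeping the sole lightly pressed on the crest, rock it sideways until the hanging pointer comes to rest in front of the index tab on its dial, within the tab's width. Do not shift the tools and other things round about, and finish while still holding the gauge there, resting on the crest, so that the angle can be marked.

Things in the scene. Friction and masses are not known exactly. Their poses are not given: they have to be found in the camera images.
- gauge: Pendulum angle gauge, loose, 0.3 to 0.55 kg, standing. Aluminium sole bar 36 (x) x 120 (y) x 12 mm, white dial plate 100 mm wide (y) up to z = 114 mm, above it a grey block handle 22 (x) x 30 (y) mm, z = 132 to 180 mm: grasp it from above, fingers on its y faces. Origin: centre of the sole's underside; z up, y along the sole, dial faces -x (roughly to the robot).
- gauge_grip (a point): Point in the handle where to grip, on the gauge's centre line, 158 mm above the sole's underside while the handle is at rest.
- handle (a joint): Travel of the handle on its sprung stem along the gauge's z, m: 0 at rest, negative = pushed down towards the dial (down to -0.010), positive = pulled up (to 0.005). The spring gives 2 N per mm, so that pushing the handle down 4 mm presses the sole on its support with about 8 N.
- gauge_pivot (a point): Point on the axis of the pointer and index, 100 mm above the sole's underside, 6 mm in front of the gauge's middle.
- pointer (a joint): Angle of the black pointer with steel bob on the dial; free swinging, settles in about 1.5 s. 0 = on the long middle tick (gauge level); positive = tip towards the gauge's +y end (left as the robot sees the dial). Hanging still it reads the gauge's sideways tilt: leaning the gauge's top towards its +y end by an angle a gives +a.
- index (a joint): Angle of the index tab (dark steel, 10 mm wide, 14 mm high, on a thin arm) on the dial, same sense as the pointer's; set stiffly at 0.20 to 0.42 rad, always towards the gauge's +y end. Leave it as set.
- pointer_tip (a point): Tip of the pointer, 66 mm from the pivot.
- index_tip (a point): Middle of the index tab at the same radius, 66 mm from the pivot. The pointer is on the tab when the two points are less than 5 mm apart.
- stud: Stud block, fixed to the table: joist offcut 100 (x) x 90 (y) x 34 mm lying flat (its middle 8 mm to +y of the origin), on it a darker timber stud 28 mm wide, 90 mm long along x, its top a half cylinder of radius 14 mm with axis along x at z = 56 mm. Origin on the table straight under the middle of the crest.
- stud_crest (a point): Middle of the stud's rounded crest, 70 mm above the table; the gauge's sole goes here, its y across the crest. The crest is hard.
- screwdriver: Bystander: loose screwdriver 179 mm long lying on the table, to be left alone.
- tape: Bystander: loose roll of masking tape, 95 mm across, 25 mm high, to be left alone.
- sanding_block: Bystander: loose sanding block 61 x 100 x 27 mm, to be left alone.
- mug: Bystander: loose mug, 91 mm high, to be left alone.
Mind the look-alikes: they are no part of the job. What is shaped like the stud but turquoise is not meant.

How it is judged:
By the outcome, as a careful person would: the job done as asked, in the order asked, and still so for the second after the job is handed in, while the arm keeps its last pose, push and grip.
It also fails if it takes over 58 s, if anything falls off the work surface, if the arm or the gripper's body presses on something with over 40 N, if the wrist force passes 120 N, or if a joint passes its speed limit or range.

ROBOT

A 6-joint arm with a two-finger parallel gripper is mounted at the origin on a cart in front of the work surface, level with it; the furniture and walls round the work are solid. World frame = base frame: x ahead of the robot, y to its left, z up, the work surface at z = 0. Lengths are in m, angles in rad, forces in N, time in s.
With the tool pointing down it reaches from about 0.35 to 0.85 m from the base axis. Payload 8.1 kg.
Tool frame: the origin (TCP) lies at the very end of the fingers, on their centre line; the grasp point (between the pads) lies 19 mm behind it; z points along the fingers, y is the line along which they close (so a half turn about z gives the same grasp; the last joint's range is limited). The gripper opens to 93 mm and grips with 3 to 60 N. Pads are 15 mm wide; open, the fingers measure 128 mm over their backs; the gripper's body (75 mm by 188 mm) begins 65 mm behind the grasp point.
Start: joints at [-1.206, 0.13, 1.488, -0, 1.523, -0.085], TCP at [0.261, -0.54, 0.219] pointing down, gripper open.
Joint ranges: [-2.96, 2.96], [-0.89, 2.26], [0.02, 2.5], [-1.34, 4.48], [0, 2.73], [-2.66, 2.66]. Speed limits (rad/s): [2.39, 2.39, 2.79, 3.14, 3.14, 3.14].

INTERFACE

Orientations are given as a rotation vector (axis times angle).
In Python, from plant import robot gives the robot as it stands.
- The arm moves only by the tool play_rows, never from a script. Its argument "deltas" is one flat list of numbers, 5 for each row, row after row: the shift along the tool's x, y, z in mm, then the turn about the tool's z in degrees, then the finger opening in mm, from 0 to 93. A call has 1 to 10 rows; each row shifts and turns the commanded pose from where the row before left it, along the tool's axes as they then stand; what a row does not reach is not made up. A row lasts 1/12 s, in which the tool goes at most 41.7 mm and 7.16 degrees, less where a joint would pass 70% of its speed; a pose out of reach is approached as far as the arm can. A call with a gripper value outside its range is refused whole. The fingers move at their own pace and stop on an object; "newtons" is the grip in N (left out, the last holds). Time passes only in rows, so rows that do not move let the fingers close. It gives the time, the measured TCP pose, the force, the opening and the grip force at its end, in the units of the state.
- robot.read_state(): the state, without advancing time (a new reading comes with each control period).
- robot.read_camera(name): name is "scene" or "top" or "wrist"; returns a dict with "pixels" (400x640x3 uint8, blue, green, red), "mtx" (3x3 intrinsics, pixels), "eye" and "rotation" of the camera in the world. Camera axes: x right, y up, looking along -z (the intrinsics and any distortion apply to the point x, -y, -z); pixel columns grow to the right and rows downward; lengths in m; the calibration is good to about 2 mm. A picture is of the moment at which its call begins. There is no depth.
- robot.close_job(): hands the job in; it is judged then, once.
The state is a dict: "t": time; "q": joint angles; "dq": joint speeds; "joint_torque": joint torques, N m; "tool_pos": TCP position; "orientation": TCP orientation; "force": force on the tool from outside, world axes, zero at the start; "wrist_torque": the same for the moment, N m; "opening": finger opening in m; "gripper_force": force on a finger pad.
Only numpy, scipy, OpenCV 4.12 (cv2) and the standard library are available. Lean on these libraries where they do the work, as an engineer would, in place of code of your own. Each camera call takes 0.05 s, during which the arm holds its last target. There are 200 camera calls.

## Working session

There is one attempt and no reset: what is moved stays moved. The work goes in short steps, Python scripts to look and compute and a tool call to move; the robot and the scene stay as the last step left them, time stands still between calls to the robot, and variables do not carry over. Pictures are saved under pics/ and viewed, at most 13 in all, crops included, and the job is handed in when it is done.

Besides the shell and the picture viewer there is one more tool, called after ">>>" as name(argument=value, ...) on one line, values as JSON. play_rows: Moves the arm, as the interface text tells. Its arguments: {"type":"object","properties":{"deltas":{"type":"array"},"newtons":{"type":"number"}},"required":["deltas"]}

```bash
mkdir -p pics; cat > h.py <<'E'
import numpy as np, cv2
from plant import robot
def cam(n):
    c=robot.read_camera(n); c={k:np.array(v) for k,v in c.items()}; return c
def proj(c,P):
    p=(np.array(P)-c['eye'])@c['rotation']; p=p*[1,-1,-1]; u=c['mtx']@p; return u[:2]/u[2]
def ray(c,uv):
    d=np.linalg.inv(c['mtx'])@np.array([uv[0],uv[1],1.]); d=c['rotation']@(d*[1,-1,-1]); return d/np.linalg.norm(d)
def onz(c,uv,z):
    d=ray(c,uv); return c['eye']+d*(z-c['eye'][2])/d[2]
def tri(obs):
    A=0;b=0
    for c,uv in obs:
        d=ray(c,uv);M=np.eye(3)-np.outer(d,d);A=A+M;b=b+M@c['eye']
    return np.linalg.solve(A,b)
E
python3 - <<'E'
from h import *
s=robot.read_state();print(s['t'],s['tool_pos'],s['orientation'])
import pickle
cs={n:cam(n) for n in('scene','top')}
pickle.dump(cs,open('c0.pkl','wb'))
for n,c in cs.items():
    cv2.imwrite(f'pics/{n}0.png',c['pixels']);print(n,c.keys(),c['eye'],c['rotation'].round(3).tolist(),c['mtx'].tolist())
E
ls
```

```text
0.0 [ 0.26069307 -0.53978353  0.21758733] [-3.06072566e+00 -7.00212958e-01  3.86951415e-04]
scene dict_keys(['pixels', 'mtx', 'eye', 'rotation']) [-0.29098928  1.0416876   0.72809369] [0.481, -1.363, -2.077] [[473.6725532046715, 0.0, 314.01917311565063], [0.0, 473.6725532046715, 207.22086118728765], [0.0, 0.0, 1.0]]
top dict_keys(['pixels', 'mtx', 'eye', 'rotation']) [ 0.54414206 -0.02134806  1.31053623] [0.03, -0.039, -1.583] [[414.4635559686786, 0.0, 317.3966171631356], [0.0, 414.4635559686786, 199.45280639093326], [0.0, 0.0, 1.0]]
c0.pkl
h.py
pics
```

View pics/scene0.png

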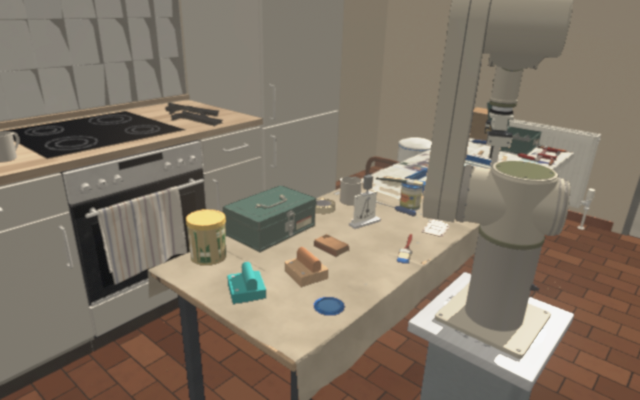

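View pics/top0.png

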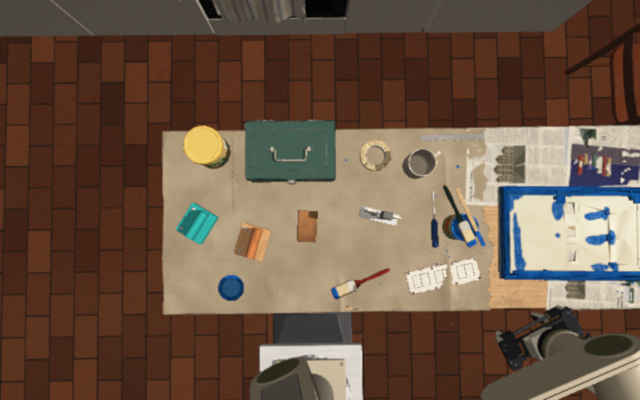

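The scene view shows the gauge at about (366,208), the brown stud at (307,266) and the turquoise look-alike at (246,283). In the top view they are at (380,215), (253,241) and (197,223). The brown timber one fits "stud", because the turquoise one is excluded by the text. I'll confirm this in an enlarged crop.

```bash
sed -i "s/return c$/c['rotation']=cv2.Rodrigues(c['rotation'])[0]; return c/" h.py
python3 - <<'E'
from h import *
import pickle
cs=pickle.load(open('c0.pkl','rb'))
def crop(n,x,y,w=40,h=30): return cv2.resize(cs[n]['pixels'][y-h:y+h,x-w:x+w],(400,300),interpolation=cv2.INTER_CUBIC)
m=np.vstack([np.hstack([crop('top',380,215),crop('top',253,241)]),np.hstack([crop('scene',366,205),crop('scene',307,266)])])
cv2.imwrite('pics/m.png',m)
for c in cs.values(): c['rotation']=cv2.Rodrigues(c['rotation'])[0]
pickle.dump(cs,open('c0.pkl','wb'))
t=cs['top']
print(onz(t,(253,241),.07),onz(t,(380,215),.1),onz(t,(197,223),.07))
E
```

```text
[0.47703076 0.16397249 0.07      ] [ 0.54948465 -0.2116145   0.1       ] [0.53273982 0.33055519 0.07      ]
```

View pics/m.png

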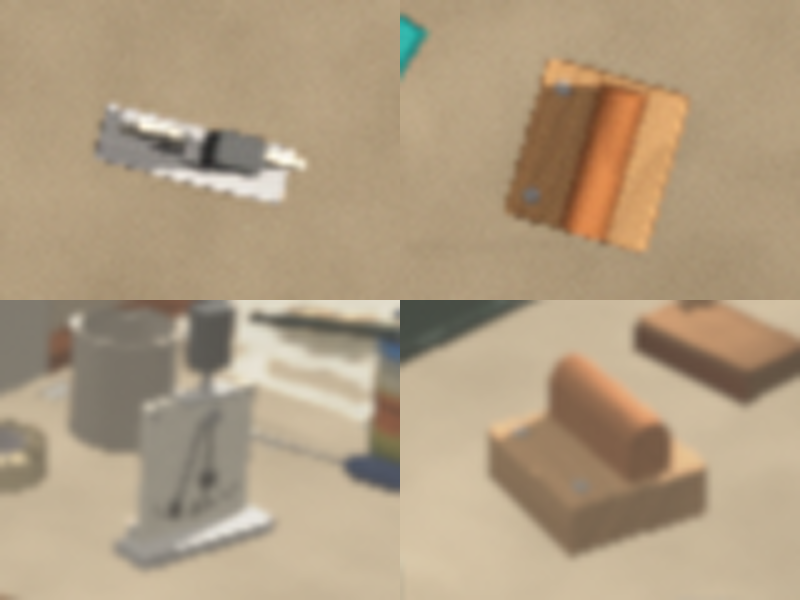

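The left tiles show the gauge: handle near top px (388,215) and scene px (368,183), sole running tilted about 14°, with the index tab and pointer on the dial. The right tiles show the timber stud with its rounded crest and no turquoise, so it is the one meant. This interface cannot tilt the tool. I'd therefore pinch the handle so the gauge can pivot about its own x axis. First I'll measure.

```bash
cat >> h.py <<'E'
def st():
    s=robot.read_state();R=cv2.Rodrigues(np.array(s['orientation'],float))[0];return s,R,np.array(s['tool_pos'])
def togo(T):
    s,R,p=st();print('shift mm in tool axes',((np.array(T)-p)@R*1000).round(1),'toolx yaw',np.degrees(np.arctan2(R[1,0],R[0,0])).round(2),'tool y yaw',np.degrees(np.arctan2(R[1,1],R[0,1])).round(2),'tcp',p.round(4),'t',s['t'])
E
python3 - <<'E'
from h import *
import pickle
cs=pickle.load(open('c0.pkl','rb'));t=cs['top'];s=cs['scene']
T=lambda x,y,cx,cy:(cx-40+x/5-.5,cy-30+y/5-.5)
print('handle',tri([(t,T(240,152,380,215)),(s,T(211,38,366,205))]))
for p in [(108,103),(97,155),(285,202)]: print('sole',onz(t,T(*p,380,215),.012))
# stud crest ends, top & scene
g=lambda p:T(*p,253,241); h=lambda p:T(*p,307,266)
for z,p in [('far',(624,88)),('near',(588,238))]: print(z,onz(t,g((p[0]-400,p[1])),.07))
print('tri far',tri([(t,g((224,88))),(s,h((572-400,354-300)))]))
print('tri near',tri([(t,g((188,238))),(s,h((655-400,425-300)))]))
for p in [(548,58),(508,212),(645,250),(688,97)]: print('base',onz(t,g((p[0]-400,p[1])),.034))
togo([.45,-.19,.33])
E
```

```text
handle [ 0.5498277  -0.22335071  0.15574996]
sole [ 0.58165223 -0.16672353  0.012     ]
sole [ 0.54915183 -0.15925976  0.012     ]
sole [ 0.51824005 -0.276554    0.012     ]
far [0.51522942 0.15092307 0.07      ]
near [0.42645122 0.17289344 0.07      ]
tri far [0.5148131  0.15069376 0.06921551]
tri near [0.42774516 0.17458097 0.06729485]
base [0.53338981 0.20245864 0.034     ]
base [0.43952975 0.22738043 0.034     ]
base [0.41526215 0.14371607 0.034     ]
base [0.50836568 0.11668612 0.034     ]
shift mm in tool axes [ 322.6 -232.9 -111.9] toolx yaw 25.77 tool y yaw -64.23 tcp [ 0.2607 -0.5398  0.2177] t 0.1
```

The heights check out: handle 156 mm against 158, crest 67–69 mm against 70, sole length 121 mm. Moving above the handle.

>>> play_rows(deltas=[20,-8,-8,0,60,36,-15,-10,0,60,36,-15,-10,0,60,36,-15,-8,0,60,36,-15,-6,0,60,36,-15,0,0,60,36,-15,0,0,60,36,-15,0,0,60,36,-15,0,0,60,36,-15,0,0,60], newtons=20)

```text
t: 0.93
tool_pos: [0.5093, -0.2602, 0.2603]
orientation: [-3.062, -0.7, 0.001]
force: [0.3, -0.4, -0.4]
opening: 0.0601
gripper_force: 0.0
```

>>> play_rows(deltas=[36,-10,0,0,60,18,-6,0,0,60,0,0,0,-7,60,0,0,0,-7,60,0,0,0,-7,60,0,0,0,-7,60,0,0,0,-7,60,0,0,0,-7,60,0,0,0,-7,60,0,0,0,0,60])

```text
t: 1.77
tool_pos: [0.5499, -0.2239, 0.26]
orientation: [-2.49, -1.914, 0.001]
force: [-0.3, 1.3, -0.5]
opening: 0.06
gripper_force: 0.0
```

```bash
python3 - <<'E'
from h import *
togo([.55,-.223,.23])
c=cam('wrist'); cv2.imwrite('pics/w1.png',c['pixels']); import pickle; pickle.dump(c,open('w1.pkl','wb'))
print(c['eye'],c['rotation'].round(2)); print(robot.read_state()['q'])
for P in [(.55,-.223,.18),(.55,-.223,.158)]:print(proj(c,P))
E
```

```text
shift mm in tool axes [ 0.9 -0.1 30. ] toolx yaw 75.12 tool y yaw -14.88 tcp [ 0.5499 -0.2239  0.26  ] t 1.7667
[ 0.56631999 -0.15867612  0.42494345] [[ 0.97  0.25  0.06]
 [-0.26  0.94  0.23]
 [-0.   -0.24  0.97]]
[-4.73084440e-01  1.00909899e-01  1.44487045e+00  1.35110384e-05
  1.59667892e+00 -2.05347346e-01]
[322.00447263 207.89397919]
[321.92764396 201.04961158]
```

View pics/w1.png

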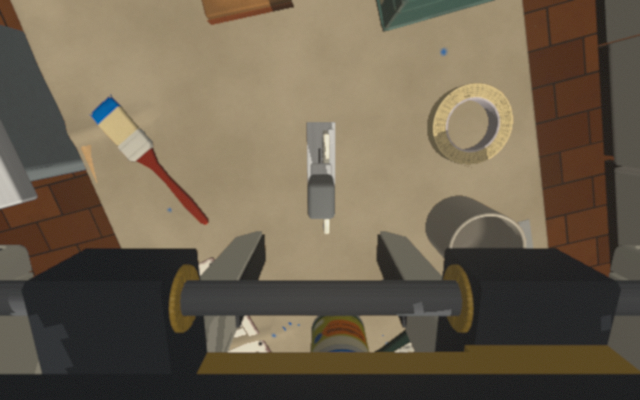

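The wrist view shows the handle at (321,196), its x centre matching the prediction of 322, between the fingers and clear of the mug at (490,235). Descending and gripping across the handle's x faces, so the gauge can pivot about the pinch line.

>>> play_rows(deltas=[1,0,30,0,60,0,0,30,0,60,0,0,30,0,60,0,0,21,0,60,0,0,10,0,60,0,0,0,0,22,0,0,0,0,15,0,0,0,0,15,0,0,0,0,15,0,0,0,0,15], newtons=20)

```text
t: 2.65
tool_pos: [0.5515, -0.2237, 0.1416]
orientation: [2.494, 1.905, 0.002]
force: [0.7, -0.1, 0.2]
opening: 0.0314
gripper_force: 0.0
```

```bash
python3 - <<'E'
from h import *
s=robot.read_state();print(s['opening'],s['gripper_force'],s['force'])
togo([.55,-.223,.139])
E
```

```text
0.03139267651343597 0.0 [ 0.66418871 -0.0618181   0.19456323]
shift mm in tool axes [ 0.3 -1.7  2.6] toolx yaw 74.74 tool y yaw -15.26 tcp [ 0.5515 -0.2237  0.1416] t 2.65
```

>>> play_rows(deltas=[0,-1,2,0,31,0,0,0,0,15,0,0,0,0,15,0,0,0,0,15,0,0,0,0,15,0,0,0,0,15,0,0,0,0,15,0,0,0,0,15], newtons=20)

```text
t: 3.32
tool_pos: [0.5496, -0.2229, 0.1377]
orientation: [2.496, 1.907, 0.0]
force: [1.3, 0.4, -0.1]
opening: 0.0217
gripper_force: 19.9
```

>>> play_rows(deltas=[0,0,-4,0,15,0,0,-8,0,15,0,0,-10,0,15,0,0,-20,0,15,0,0,-20,0,15,0,0,-20,0,15,0,0,-20,0,15,0,0,-15,0,15,0,0,-8,0,15,0,0,0,0,15])

```text
t: 4.15
tool_pos: [0.5504, -0.2233, 0.2657]
orientation: [2.493, 1.905, 0.003]
force: [0.9, -0.1, -5.3]
opening: 0.022
gripper_force: 19.9
```

```bash
python3 - <<'E'
from h import *
import pickle
s=robot.read_state();print(s['opening'],s['gripper_force'],s['force'])
togo([.4715,.163,.27])
for n in ('scene','wrist'):
    c=cam(n); pickle.dump(c,open(n+'2.pkl','wb'))
    u=proj(c,np.array(s['tool_pos'])+[0,0,-.06]).astype(int);print(n,u)
    x,y=np.clip(u,[50,60],[590,340]); w,h=(50,60) if n=='scene' else (100,60)
    if n=='scene': a=cv2.resize(c['pixels'][y-h:y+h,x-w:x+w],(500,600),interpolation=cv2.INTER_CUBIC)
    else: cv2.imwrite('pics/w2.png',c['pixels'])
cv2.imwrite('pics/s2.png',a)
E
```

```text
0.022020688336192275 19.92660641670227 [ 0.93816841 -0.12860756 -5.26156129]
shift mm in tool axes [ 352.  -177.6   -5.3] toolx yaw 74.77 tool y yaw -15.23 tcp [ 0.5504 -0.2233  0.2657] t 4.15
scene [368 168]
wrist [322 217]
```

View pics/s2.png

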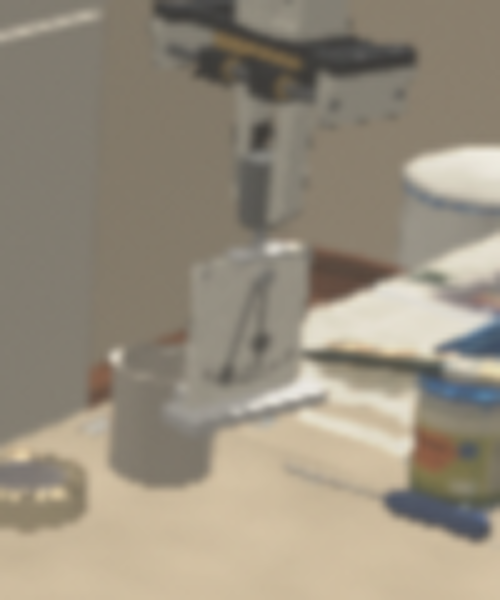

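The view shows the gauge hanging level from the fingers. The pointer bob is at (258,345), the tab at (225,378) and the pivot at (268,275). Carrying most of the way, then looking at the stud with the wrist camera.

>>> play_rows(deltas=[8,-5,0,0,15,18,-10,0,0,15,28,-16,0,0,15,32,-20,0,0,15,32,-22,0,0,15,32,-22,0,0,15,30,-22,0,0,15,24,-20,0,0,15,14,-14,0,0,15,6,-6,0,0,15], newtons=25)

```text
t: 5.08
tool_pos: [0.4545, 0.0374, 0.2613]
orientation: [-2.492, -1.91, 0.002]
force: [-0.5, -1.0, -3.9]
opening: 0.0217
gripper_force: 25.0
```

```bash
python3 - <<'E'
from h import *
import pickle
togo([.4715,.163,.27])
c=cam('wrist'); pickle.dump(c,open('w3.pkl','wb')); cv2.imwrite('pics/w3.png',c['pixels'])
print(c['eye'])
for P in [(.5150,.1508,.07),(.4265,.1735,.07),(.4715,.163,.07)]: print(proj(c,P))
E
```

```text
shift mm in tool axes [125.7 -16.3  -8.6] toolx yaw 74.94 tool y yaw -15.06 tcp [0.4545 0.0374 0.2613] t 5.0833
[0.47139755 0.10254039 0.42617595]
[350.77468021  60.80488504]
[260.66650367  62.04566892]
[306.1708592   60.34814099]
```

View pics/w3.png

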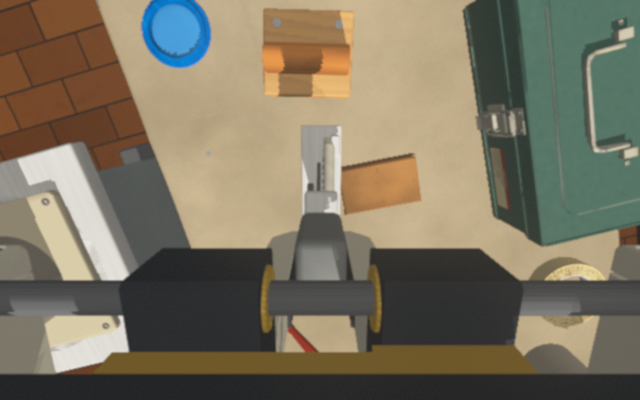

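The wrist view shows the stud timber at columns 264–351, rows 43–74, mid-column 307.5 against 306.2 predicted, nearly square to the tool. The sanding block at (382,183) is clear below. Checking the crest position and yaw against these edges.

```bash
python3 - <<'E'
from h import *
import pickle
c=pickle.load(open('w3.pkl','rb'));t=pickle.load(open('c0.pkl','rb'))['top']
hsv=cv2.cvtColor(c['pixels'],cv2.COLOR_BGR2HSV)
for u in (275,308,340): print(u,[tuple(int(v) for v in hsv[r,u]) for r in range(38,102,2)] if u==308 else '')
# edge rows per column by vertical gradient, subpixel line fit (base edges & crest upper edge)
V=cv2.GaussianBlur(c['pixels'][:,:,0].astype(float),(0,0),1.2);G=abs(np.gradient(V,axis=0))
def line(r0,r1):
    us=np.arange(270,346);rs=[]
    for u in us:
        w=G[r0:r1,u]**2;k=w.argmax();s=slice(max(k-2,0),k+3);rs.append(r0+(w[s]*np.arange(len(w))[s]).sum()/w[s].sum())
    p=np.polyfit(us,rs,1);r=np.array(rs)-np.polyval(p,us);ok=abs(r)<1;return np.polyfit(us[ok],np.array(rs)[ok],1),ok.mean()
for nm,a,b,z in [('base top',5,16,.034),('base low',90,102,.034),('crest up',38,50,.066),('wall foot',68,84,.034)]:
    p,ok=line(a,b);P=[onz(c,(u,np.polyval(p,u)),z) for u in (270,308,345)]
    d=P[2]-P[0];print(nm,ok,np.polyval(p,308).round(1),P[1].round(4),'yaw',np.degrees(np.arctan2(d[1],d[0])).round(2))
X=np.array([np.cos(np.radians(-15.3)),np.sin(np.radians(-15.3)),0]);Y=np.array([-X[1],X[0],0])
for cc in [(.4715,.163,0)]:
    for nm,y,z in [('base top',.053,.034),('base low',-.037,.034),('foot',-.014,.034),('foot+',.014,.034),('crest',0,.07)]+[('sil%d'%a,.014*np.sin(np.radians(a)),.056+.014*np.cos(np.radians(a))) for a in (60,80,100)]: print(nm,proj(c,np.array(cc)+Y*y+[0,0,z]).round(1))
E
```

```text
275 
308 [(16, 125, 151), (16, 125, 153), (16, 131, 148), (14, 151, 137), (13, 157, 146), (13, 157, 149), (14, 162, 148), (13, 160, 150), (14, 159, 151), (14, 158, 147), (13, 157, 141), (14, 152, 131), (14, 151, 123), (14, 150, 117), (14, 140, 111), (13, 137, 104), (14, 138, 102), (13, 139, 103), (16, 129, 132), (16, 124, 158), (16, 122, 159), (16, 126, 156), (16, 125, 153), (16, 122, 149), (16, 124, 152), (16, 123, 151), (17, 122, 150), (16, 122, 148), (16, 122, 132), (16, 117, 148), (18, 88, 197), (19, 72, 194)]
340 
base top 1.0 9.2 [0.4873 0.218  0.034 ] yaw -16.6
base low 1.0 97.4 [0.4628 0.1306 0.034 ] yaw -17.13
crest up 1.0 42.4 [0.4779 0.1795 0.066 ] yaw -16.56
wall foot 1.0 73.9 [0.4696 0.1549 0.034 ] yaw -16.67
base top [307.3  13.5]
base low [307.8 100.6]
foot [307.7  79.3]
foot+ [307.6  52.5]
crest [306.2  60.3]
sil60 [306.4  48.8]
sil80 [306.6  48. ]
sil100 [306.8  49. ]
```

```bash
python3 - <<'E'
from h import *
import pickle
def edge(c,us,r0,r1):
    V=cv2.GaussianBlur(c['pixels'].astype(float).sum(2),(0,0),1.);G=abs(np.gradient(V,axis=0));rs=[]
    for u in us:
        w=G[r0:r1,u]**2;k=w.argmax();s=slice(max(k-2,0),k+3);rs.append(r0+(w[s]*np.arange(len(w))[s]).sum()/w[s].sum())
    return np.median(rs)
def cols(c,row,u0,u1):
    V=c['pixels'].astype(float).sum(2)[row-2:row+3].mean(0);g=abs(np.gradient(V));m=(u0+u1)//2
    return u0+g[u0:m].argmax(),m+g[m:u1].argmax()
for n,yaw,z,r in [('w1',-15,.012,(112,132)),('w3',-15.06,.133,(115,136))]:
    c=pickle.load(open(n+'.pkl','rb'))
    us=range(312,332) if n=='w1' else range(307,336)
    row=edge(c,us,*r);a=cols(c,int(row)+5,290,350)
    P=onz(c,(np.mean(a),row),z);Y=np.array([-np.sin(np.radians(yaw)),np.cos(np.radians(yaw)),0])
    w=np.linalg.norm(onz(c,(a[1],row),z)-onz(c,(a[0],row),z))
    print(n,row,a,'end',P.round(4),'gauge centre',(P-.06*Y).round(4),'width',w.round(4))
s=robot.read_state();print(s['tool_pos'],s['force'])
E
```

```text
w1 121.54827258604342 (np.int64(305), np.int64(331)) end [ 0.5622 -0.1599  0.012 ] gauge centre [ 0.5466 -0.2178  0.012 ] width 0.0319
w3 124.20990684747531 (np.int64(300), np.int64(337)) end [0.4678 0.0996 0.133 ] gauge centre [0.4522 0.0417 0.133 ] width 0.0323
[0.45466342 0.03740392 0.2614572 ] [ 1.57475544  1.78891565 -6.16111355]
```

The wrist camera has a constant bias of about +4.5 mm along y. It shows up on both the gauge and the stud, so relative to the gauge the crest estimate holds within 1 mm. Moving over the crest and down to about 15 mm clearance.

>>> play_rows(deltas=[10,-1,0,1,15,20,-3,0,0,15,28,-4,2,0,15,28,-4,4,0,15,22,-3,6,0,15,12,-2,8,0,15,5,0,8,0,15,0,0,6,0,15,0,0,2,0,15,0,0,0,0,15])

```text
t: 5.97
tool_pos: [0.4747, 0.1579, 0.2254]
orientation: [-2.513, -1.884, 0.004]
force: [-0.4, -0.9, -4.2]
opening: 0.022
gripper_force: 25.0
```

```bash
python3 - <<'E'
from h import *
import pickle
togo([.4725,.1625,.210])
print(robot.read_state()['force'])
c=cam('scene');pickle.dump(c,open('s4.pkl','wb'));w=cam('wrist');pickle.dump(w,open('w4.pkl','wb'))
x,y=proj(c,[.4725,.1625,.13]).astype(int);print(x,y)
a=cv2.resize(c['pixels'][y-50:y+50,x-40:x+40],(480,600),interpolation=cv2.INTER_CUBIC);cv2.imwrite('pics/s4.png',a)
E
```

```text
shift mm in tool axes [ 3.8 -3.4 15.4] toolx yaw 73.71 tool y yaw -16.29 tcp [0.4747 0.1579 0.2254] t 5.9667
[-0.38533374 -0.92238726 -4.24208738]
309 233
```

View pics/s4.png

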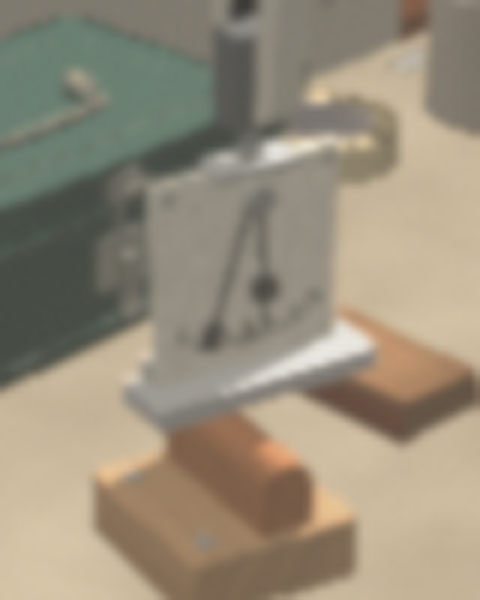

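The scene view shows the gauge hanging level over the crest at crop (250,410), with its dial to the robot and the tab to the left at (210,335). Lowering onto the crest and pressing lightly.

>>> play_rows(deltas=[2,-1,2,0,15,2,-2,4,0,15,0,0,4,0,15,0,0,3,0,15,0,0,2,0,15,0,0,2,0,15,0,0,2,0,15,0,0,1,0,15,0,0,0,0,15,0,0,0,0,15])

```text
t: 6.9
tool_pos: [0.4737, 0.1641, 0.2073]
orientation: [2.512, 1.886, 0.001]
force: [-1.3, -0.2, 1.3]
opening: 0.022
gripper_force: 25.0
```

```bash
cat >> h.py <<'E'
def dial(c,gc,yaw,tilt=0,zb=.07):
    """pixels -> gauge dial coords: returns fn mapping uv to (y,z) in gauge frame on plane x=-6mm"""
    X=np.array([np.cos(yaw),np.sin(yaw),0]);Y0=np.array([-X[1],X[0],0]);Z0=np.array([0,0,1.])
    Y=Y0*np.cos(tilt)-Z0*np.sin(tilt);Z=Z0*np.cos(tilt)+Y0*np.sin(tilt)
    o=np.array([gc[0],gc[1],zb])
    def f(uv):
        d=ray(c,uv);q=o-.006*X;P=c['eye']+d*((q-c['eye'])@X)/(d@X);return np.array([(P-o)@Y,(P-o)@Z])
    return f,o,X,Y,Z
E
python3 - <<'E'
from h import *
import pickle
s=robot.read_state();print(s['force'],s['wrist_torque'],s['q'])
togo([.4725,.1625,.205])
c=cam('scene');pickle.dump(c,open('s5.pkl','wb'))
c4=pickle.load(open('s4.pkl','rb'))
# measure tab/pointer in s4 from crop px
f,o,X,Y,Z=dial(c4,(.4747,.1579),np.radians(-16.3),0,.2254-.1402)
for n,p in [('pivot',(262,200)),('bob',(264,291)),('tab',(210,335)),('dialTL',(150,190)),('dialTR',(338,150)),('soleL',(128,393)),('soleR',(378,352))]:
    print(n,(f((269+p[0]/6-.5,183+p[1]/6-.5))*1000).round(1))
E
```

```text
[-1.27987996 -0.20888761  1.33036167] [-0.12395615  0.59409896 -0.01499243] [ 2.31106858e-01 -1.34592075e-01  1.77348048e+00  4.89435405e-05
  1.50195540e+00  5.14288885e-01]
shift mm in tool axes [-1.9 -0.7  2.3] toolx yaw 73.77 tool y yaw -16.23 tcp [0.4737 0.1641 0.2073] t 6.9
pivot [-2.  98.4]
bob [-4.4 51.6]
tab [24.4 36.4]
dialTL [ 56.8 116.8]
dialTR [-42.7 114.2]
soleL [67.5 18.1]
soleR [-70.4   2.3]
```

Contact is made: the force went from -4.5 N hanging to +1.3 N. The tab reads about 0.40 rad at 67 mm radius, against 66 mm given. I'll press 3 mm, let it settle level, then rock in steps along the rolling arc with a lighter pinch.

>>> play_rows(deltas=[0,0,1,0,15,0,0,1,0,15,0,0,1,0,15,0,0,0,0,15,0,0,0,0,15,0,0,0,0,15,0,0,0,0,15,0,0,0,0,15,0,0,0,0,15,0,0,0,0,15], newtons=15)

```text
t: 7.78
tool_pos: [0.4739, 0.1641, 0.2045]
orientation: [2.512, 1.885, 0.002]
force: [-3.5, -0.3, 6.8]
opening: 0.022
gripper_force: 15.0
```

```bash
python3 - <<'E'
from h import *
import pickle
s=robot.read_state();print(s['force'],s['wrist_torque'],s['opening'])
togo([.4725,.1625,.205])
E
```

```text
[-3.45687644 -0.34355383  6.75089674] [-0.19062868  0.79865895  0.01166222] 0.02196882647434216
shift mm in tool axes [-1.9 -0.9 -0.5] toolx yaw 73.77 tool y yaw -16.23 tcp [0.4739 0.1641 0.2045] t 7.7833
```

>>> play_rows(deltas=[3,0,0,0,15,4,0,0,0,15,4,0,0,0,15,4,0,1,0,15,4,0,0,0,15,4,0,1,0,15,4,0,0,0,15,3,0,1,0,15,0,0,0,0,15,0,0,0,0,15])

```text
t: 8.62
tool_pos: [0.4824, 0.1934, 0.2015]
orientation: [2.512, 1.886, 0.003]
force: [-2.0, 1.2, 5.7]
opening: 0.0219
gripper_force: 15.0
```

```bash
python3 - <<'E'
from h import *
import pickle
s=robot.read_state();print(s['force'],s['wrist_torque'],s['opening'])
togo([.4725,.1625,.205])
c=cam('scene');w=cam('wrist');pickle.dump((c,w),open('s6.pkl','wb'))
x,y=proj(c,[.4725,.1625,.13]).astype(int);print(x,y)
a=cv2.resize(c['pixels'][y-50:y+50,x-40:x+40],(480,600),interpolation=cv2.INTER_CUBIC);cv2.imwrite('pics/s6.png',a)
E
```

```text
[-1.95561076  1.15336486  5.69522291] [0.14008154 0.62037117 0.00237475] 0.02191261393330647
shift mm in tool axes [-32.4  -0.9  -3.6] toolx yaw 73.79 tool y yaw -16.21 tcp [0.4824 0.1934 0.2015] t 8.6167
309 233
```

View pics/s6.png

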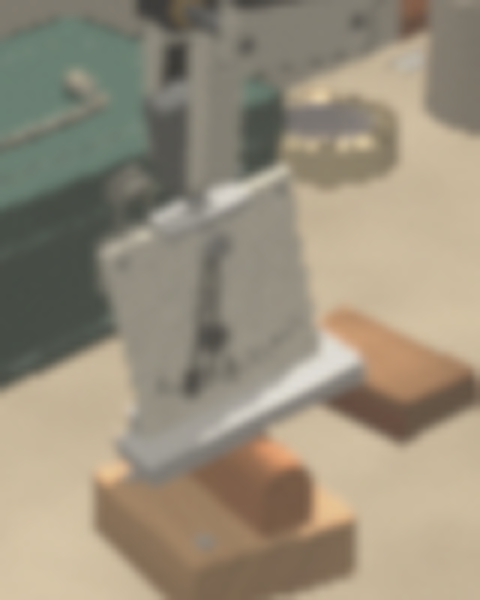

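The gauge tilts on the crest with no slip visible. The bob at (213,332) has closed most of the gap to the tab at (192,380). Computing the remaining angle.

```bash
python3 - <<'E'
from h import *
import pickle
c,w=pickle.load(open('s6.pkl','rb'))
f,*_=dial(c,(.4735,.1625),np.radians(-16.2),.2,.07)
q={n:f((269+p[0]/6-.5,183+p[1]/6-.5))*1000 for n,p in [('pivot',(219,245)),('bob',(213,332)),('tab',(192,381)),('soleL',(120,440)),('soleR',(362,365)),('dTL',(100,248)),('dTR',(287,168))]}
for n,v in q.items():
    r=v-q['pivot'];print(n,v.round(1),'ang',np.arctan2(r[0],-r[1]).round(3),np.hypot(*r).round(1))
E
```

```text
pivot [-1.8 99.4] ang 3.142 0.0
bob [ 9.1 57.2] ang 0.253 43.6
tab [24.2 37.4] ang 0.397 67.2
soleL [65.2 25.3] ang 0.735 99.9
soleR [-65.4   1.5] ang -0.576 116.7
dTL [ 55.7 124.7] ang 1.986 62.9
dTR [-42.6 121.8] ang -2.074 46.5
```

>>> play_rows(deltas=[3,0,1,0,15,3,0,0,0,15,3,0,1,0,15,3,0,1,0,15,2,0,0,0,15,1,0,1,0,15,0,0,0,0,15,0,0,0,0,15,0,0,0,0,15,0,0,0,0,15])

```text
t: 9.55
tool_pos: [0.4866, 0.2078, 0.1976]
orientation: [2.513, 1.886, 0.003]
force: [-2.8, 1.0, 5.9]
opening: 0.0223
gripper_force: 15.0
```

>>> play_rows(deltas=[0,0,0,0,15,0,0,0,0,15,0,0,0,0,15,0,0,0,0,15,0,0,0,0,15,0,0,0,0,15,0,0,0,0,15,0,0,0,0,15,0,0,0,0,15,0,0,0,0,15])

```text
t: 10.38
tool_pos: [0.4866, 0.2078, 0.1976]
orientation: [2.513, 1.886, 0.003]
force: [-2.8, 2.0, 6.0]
opening: 0.0219
gripper_force: 15.0
```

>>> play_rows(deltas=[0,0,0,0,15,0,0,0,0,15,0,0,0,0,15,0,0,0,0,15,0,0,0,0,15,0,0,0,0,15,0,0,0,0,15,0,0,0,0,15,0,0,0,0,15,0,0,0,0,15])

```text
t: 11.22
tool_pos: [0.4866, 0.2078, 0.1976]
orientation: [2.513, 1.886, 0.003]
force: [-1.9, 1.5, 5.3]
opening: 0.0221
gripper_force: 15.0
```

```bash
python3 - <<'E'
from h import *
import pickle
s=robot.read_state();print(s['force'],s['wrist_torque'],s['opening'])
togo([.4725,.1625,.205])
c=cam('scene');w=cam('wrist')
# average several frames for less noise
c['pixels']=np.mean([c['pixels']]+[robot.read_camera('scene')['pixels'] for _ in range(4)],0).astype(np.uint8)
pickle.dump((c,w),open('s7.pkl','wb'))
a=cv2.resize(c['pixels'][195:270,270:330],(480,600),interpolation=cv2.INTER_CUBIC)
cv2.imwrite('pics/s7.png',a)
E
```

```text
[-1.86485887  1.53169303  5.28166761] [ 0.1000883   0.60506622 -0.05905557] 0.02214915380432484
shift mm in tool axes [-47.4  -0.9  -7.4] toolx yaw 73.78 tool y yaw -16.22 tcp [0.4866 0.2078 0.1976] t 11.2167
```

View pics/s7.png

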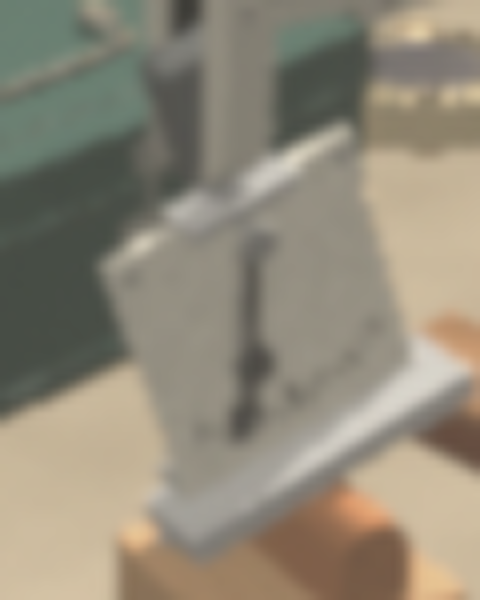

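The pointer now hangs almost over the tab: pivot (260,245), bob (256,362), tab (243,425). Measuring the remainder from dark pixel centroids on the dial.

```bash
cat >> h.py <<'E'
def read(c,tilt,gc=(.4735,.1635),yaw=np.radians(-16.2)):
    # rectify the dial plane to 8 px/mm: columns = -y (60..-60), rows = from z=120 down to 20
    f,o,X,Y,Z=dial(c,gc,yaw,tilt,.07-.014*(1-np.cos(tilt)))
    q=np.array([[60,120],[-60,120],[-60,20],[60,20]])/1000.
    src=np.float32([proj(c,o-.006*X+Y*a+Z*b) for a,b in q])
    H=cv2.getPerspectiveTransform(src,np.float32([[0,0],[720,0],[720,600],[0,600]]))
    return cv2.warpPerspective(c['pixels'],H,(720,600),flags=cv2.INTER_CUBIC)
E
python3 - <<'E'
from h import *
import pickle
c,w=pickle.load(open('s7.pkl','rb'))
im=read(c,.30);g=cv2.cvtColor(im,cv2.COLOR_BGR2GRAY).astype(float)
d=np.clip(125-g,0,None);d[:, :150]=0;d[:,600:]=0;d[:60]=0
for z in range(104,24,-3):
    r=d[int((120-z)*6)-6:int((120-z)*6)+6].sum(0);k=r.argmax();s=slice(max(k-30,0),k+31)
    print(z,(60-(r[s]*np.arange(720)[s]).sum()/max(r[s].sum(),1)/6).round(1),int(r[k]),end=' | ')
cv2.imwrite('pics/r7.png',np.hstack([im[:,:]]))
E
```

```text
104 -0.5 44 | 101 -1.1 177 | 98 0.1 233 | 95 1.8 289 | 92 2.7 356 | 89 3.6 372 | 86 4.6 372 | 83 5.7 391 | 80 6.7 396 | 77 7.7 372 | 74 8.5 350 | 71 9.4 319 | 68 10.3 312 | 65 11.1 367 | 62 11.0 478 | 59 11.3 570 | 56 11.3 600 | 53 12.2 566 | 50 14.7 451 | 47 16.7 388 | 44 18.9 434 | 41 20.3 528 | 38 21.7 541 | 35 22.7 482 | 32 22.6 296 | 29 22.7 41 | 26 60.0 0 |
```

View pics/r7.png

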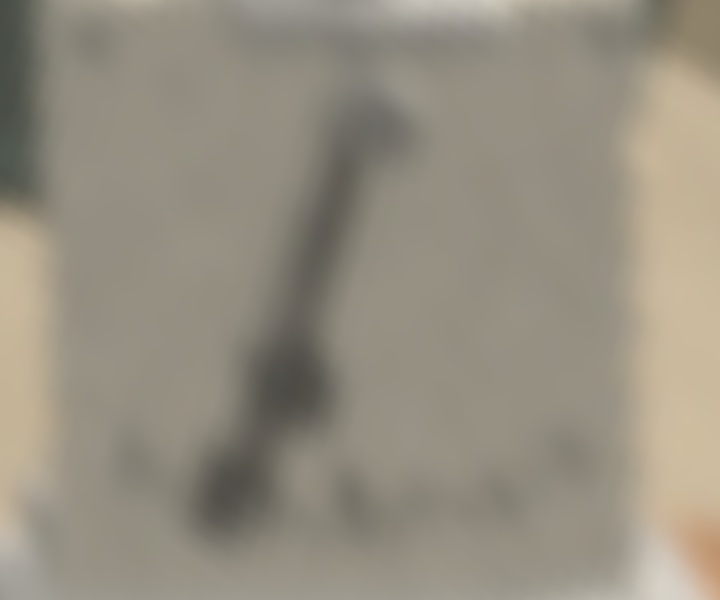

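The rectified dial shows the bob at (290,383), about 0.30 rad, which matches the tilt of 0.30 from the arc. The tab at (228,490) reads 0.37–0.39 rad. Adding about 0.07 rad, letting it settle, and tightening the grip to hold.

>>> play_rows(deltas=[2,0,1,0,15,2,0,0,0,15,2,0,1,0,15,2,0,1,0,15,2,0,1,0,15,0.5,0,0,0,15,0,0,0,0,15,0,0,0,0,15,0,0,0,0,15,0,0,0,0,15])

```text
t: 12.35
tool_pos: [0.4897, 0.218, 0.1938]
orientation: [-2.513, -1.886, -0.004]
force: [-2.3, 2.4, 6.1]
opening: 0.0219
gripper_force: 15.0
```

>>> play_rows(deltas=[0,0,0,0,15,0,0,0,0,15,0,0,0,0,15,0,0,0,0,15,0,0,0,0,15,0,0,0,0,15,0,0,0,0,15,0,0,0,0,15,0,0,0,0,15,0,0,0,0,15], newtons=20)

```text
t: 13.18
tool_pos: [0.4897, 0.218, 0.1938]
orientation: [-2.513, -1.886, -0.004]
force: [-2.1, 2.8, 7.2]
opening: 0.0218
gripper_force: 20.0
```

>>> play_rows(deltas=[0,0,0,0,15,0,0,0,0,15,0,0,0,0,15,0,0,0,0,15,0,0,0,0,15,0,0,0,0,15,0,0,0,0,15,0,0,0,0,15,0,0,0,0,15,0,0,0,0,15])

```text
t: 14.02
tool_pos: [0.4897, 0.218, 0.1938]
orientation: [-2.513, -1.886, -0.004]
force: [-2.6, 2.2, 6.1]
opening: 0.0222
gripper_force: 20.0
```

```bash
python3 - <<'E'
from h import *
import pickle
s=robot.read_state();print(s['force'],s['wrist_torque'],s['opening'])
togo([.4725,.1625,.205])
c=cam('scene');w=cam('wrist')
c['pixels']=np.mean([c['pixels']]+[robot.read_camera('scene')['pixels'] for _ in range(4)],0).astype(np.uint8)
pickle.dump((c,w),open('s8.pkl','wb'))
im=read(c,.37);g=cv2.cvtColor(im,cv2.COLOR_BGR2GRAY).astype(float)
d=np.clip(125-g,0,None);d[:, :150]=0;d[:,600:]=0;d[:60]=0
for z in range(104,24,-3):
    r=d[int((120-z)*6)-6:int((120-z)*6)+6].sum(0);k=r.argmax();q=slice(max(k-30,0),k+31)
    print(z,(60-(r[q]*np.arange(720)[q]).sum()/max(r[q].sum(),1)/6).round(1),int(r[k]),end=' | ')
x=cv2.resize(c['pixels'][195:270,270:330],(480,600),interpolation=cv2.INTER_CUBIC)
cv2.imwrite('pics/r8.png',cv2.resize(np.hstack([im,x]),(800,400)))
E
```

```text
[-2.58553441  2.20066394  6.05020892] [ 0.15445477  0.63602695 -0.0660786 ] 0.022217406409440796
shift mm in tool axes [-58.1  -1.  -11.3] toolx yaw 73.78 tool y yaw -16.22 tcp [0.4897 0.218  0.1938] t 14.0167
104 -0.3 76 | 101 -1.2 204 | 98 -0.3 228 | 95 2.2 282 | 92 3.3 364 | 89 4.1 396 | 86 5.0 390 | 83 6.1 372 | 80 7.2 372 | 77 8.3 360 | 74 9.4 360 | 71 10.4 348 | 68 11.6 348 | 65 12.8 423 | 62 13.3 529 | 59 13.8 596 | 56 14.2 603 | 53 15.2 531 | 50 16.5 364 | 47 18.9 278 | 44 20.6 406 | 41 21.1 518 | 38 21.6 523 | 35 22.2 434 | 32 22.4 213 | 29 20.5 1 | 26 60.0 0 |
```

View pics/r8.png

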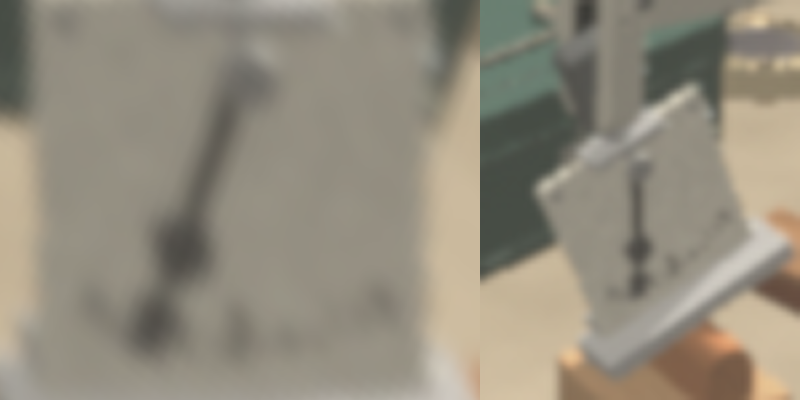

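The view shows the bob in line with the tab: bob reads 0.36 rad, tab 0.37 rad, which is 1–2 mm apart at the tip. The tilt from the arc, 0.37 rad, agrees, so there was no notable slip. The push is about 6 N with the sole on the crest. Handing in.

```bash
python3 -c "
from plant import robot
print(robot.close_job())"
```

```text
the job is handed in; nothing more can be done
None
```

I handed the job in at about 14 s with the gauge held on the stud's crest, pressed with about 6 N and rocked about 0.37 rad, its pointer 1–2 mm from the middle of the tab by camera; I gripped the handle on its x faces, not the y faces you specified, because these moves can't tilt the tool and that grip lets the gauge pivot.

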